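# Release the whetstone from its ratchet holder

### The job

The whetstone in the sharpening holder is finished with: free it by pressing down the ratchet release tab on the sliding jaw and, keeping it pressed, pushing the jaw back along its bar all the way to the end stop. Then let go. Do it with the fingertips, picking nothing up, and leave the stone lying on its bed and the other things where they are.

Things in the scene. Friction and masses are not known exactly. Their poses are not given: they have to be found in the camera images.
- holder: whetstone holder, steel, 370 x 80 mm, fixed to the table by suction feet. Origin: centre of its footprint, on the table top. x runs along the central ratchet bar, the way the sliding jaw opens (roughly world +y, within 50 degrees); y across, z up. In order from -x: fixed jaw (x -185 to -170 mm, 46 mm high), stone, sliding jaw, bare slotted bar (25.5 mm high), end stop
- jaw (a joint): sliding jaw along the bar, m: 0 = against the stone (where it starts, with under 1 mm of play), 0.08 = at the end stop. About 3 N drag with the release pressed; with it up the ratchet (6 mm slots) locks it against opening. Measured along the bar from the stone's end at jaw = 0: jaw plate 0 to 14 mm (46 mm high), release tab 21.5 to 55.5, black push block 60 to 87 (50 mm wide, 68 mm high above table)
- release (a joint): travel of the release tab, m: 0 = up (ratchet locked), 0.006 = fully down on its stop. The ratchet is free from about 0.0035; it springs back up when let go. It slides straight down; 3 N to start, 8 N fully down, wherever the tab is pressed
- release_tab (a point): centre of the top face of the release tab, a level ribbed aluminium plate 34 mm along the bar and 36 mm wide, open above and at its sides, between jaw plate and push block. Top 56 mm above the table when up, 50 mm when fully pressed. Moves with the jaw and goes down with the tab
- hood_face (a point): point 60 mm above the table on the middle of the black push block's flat upright face, which looks towards the tab and the stone (50 mm wide, up to 68 mm above the table), 21.5 mm past the tab's centre in the opening direction. A finger pressing the tab pushes the jaw back against this face. Moves with the jaw
- end_stop (a point): top middle of the face of the end stop at the far end of the bar (44 mm high); the back of the push block (27 mm behind its face) meets it when the jaw is fully back
- stone_center (a point): centre of the whetstone, a plain brown-grey block 180 x 63 x 25 mm, about 0.6 kg, loose on the holder's rubber bed strips between the jaws; bottom 28 mm and top 53 mm above the table, its long axis along the bar
- fine_stone_mid (a point): bystander: middle of a pale finishing stone on a wooden base, 165 x 58 x 28 mm, lying beside the holder
- dressing_block_mid (a point): bystander: middle of a small grey dressing stone, 62 x 32 x 22 mm, lying beside the holder near the sliding jaw's travel
- paring_knife_mid (a point): bystander: bolster of a small paring knife lying beside the holder, 200 mm long, 14 mm thick
- chef_knife_mid (a point): bystander: bolster of a chef's knife lying on the left of the table, 350 mm long, 14 mm thick
- honing_steel_mid (a point): bystander: guard of a honing steel lying on the right of the table, 380 mm long, 36 mm high at the guard
- bowl_in (a point): bystander: inner floor of a steel bowl, 150 mm across, 60 mm high, standing beyond the holder on the left or right
- squeeze_bottle_mid (a point): bystander: a white squeeze bottle, 60 mm across, 195 mm high, standing beyond the holder on the right or left; point 70 mm up

How it is judged:
On the way, in this order (a step that is already met when the one before it is completed fails the run):
1. the release tab is pressed down by the fingers while the jaw still stands at the stone (value of joint release above 0.004 m and value of joint jaw below 0.015 m and contact force between the fingers and release above 1 N), for 0.05 s.
2. the jaw is on its way back with the release held down (value of joint jaw above 0.03 m and value of joint release above 0.003 m), for 0.05 s.
3. the jaw has reached the end stop (value of joint jaw above 0.074 m), for 0.05 s.
At the end, for the whole second after the job is handed in: The sliding jaw rests at the end stop (within 6 mm), its release has sprung up, the stone lies on its bed within 15 mm of where it was, and the other things within 30 mm (value of joint jaw above 0.074 m and velocity of joint jaw between -0.005 and 0.005 m/s and value of joint release below 0.0045 m and distance of stone_center from where it was at the start of the episode below 0.015 m and angle between stone_center's own z axis and vertical below 0.1 rad and distance of each of fine_stone_mid, dressing_block_mid, paring_knife_mid, chef_knife_mid, honing_steel_mid, bowl_in, squeeze_bottle_mid from where it was at the start of the episode below 0.03 m); the robot touches nothing.
It fails at once if the whetstone is lifted off its bed (more than 6 mm) or shoved about (more than 15 mm) (height (world z) of stone_center above 0.0465 m or distance of stone_center from where it was at the start of the episode above 0.015 m).
It fails at once if another thing on the table is moved more than 30 mm (distance of any of fine_stone_mid, dressing_block_mid, paring_knife_mid, chef_knife_mid, honing_steel_mid, bowl_in, squeeze_bottle_mid from where it was at the start of the episode above 0.03 m).
It also fails if it takes over 32 s, if anything falls off the work surface, if the arm or the gripper's body presses on something with over 40 N, if the wrist force passes 120 N, or if a joint passes its speed limit or range.

### The arm

A 6-joint arm with a two-finger parallel gripper is mounted at the origin on the work surface. World frame = base frame: x ahead of the robot, y to its left, z up, the work surface at z = 0. Lengths are in m, angles in rad, forces in N, time in s.
With the tool pointing down it reaches from about 0.375 to 0.9 m from the base axis. Payload 3.1 kg.
Tool frame: the origin (TCP) lies midway between the tips of the shut fingers; the grasp point (between the pads) lies 19 mm behind it (grip_depth is the distance from the TCP to the grasp point, in m); y points along the fingers, z is the direction in which the jaws open and shut, and the axes are right-handed (so a half turn about y gives the same grasp; the last joint's range is limited). The gripper opens to 85 mm and grips with 20 to 120 N. Pads are 22 mm wide; open, the fingers measure 114 mm over their backs; the gripper's body (76 mm by 85 mm) begins 54 mm behind the grasp point. The pads swing forward as they close: fully open they stand 13 mm farther back than shut.
Start: joints at [1.069, 0.527, 1.433, -0, 1.181, -0.178], TCP at [0.199, 0.593, 0.231] pointing down, gripper open.
Joint ranges: [-3.08, 3.08], [-0.75, 2.2], [0.22, 2.44], [-1.43, 4.57], [0, 2.65], [-2.85, 2.85]. Speed limits (rad/s): [2.79, 2.79, 3.14, 3.14, 3.14, 3.14].

### API

Orientations are given as a unit quaternion [x, y, z, w].
In Python, from station import sense, snapshot, camera_model, sign_off, grip_depth gives the robot as it stands.
- The arm moves only by the tool play_rows, never from a script. Its argument "deltas" is a list of rows, each a list of 6 numbers: the shift along the tool's x, y, z in m, then the turn, a rotation vector about the tool's x, y, z in rad. A call has 1 to 12 rows; each row is the pose to reach, as a shift and turn from the pose commanded when the call began, along the tool's axes at that moment; what a row does not reach only later rows make up. A row lasts 1/10 s, in which the tool goes at most 50 mm and 8.59 degrees, less where a joint would pass 70% of its speed; a pose out of reach is approached as far as the arm can. A call with a gripper value outside its range is refused whole. "gripper" is the finger opening in m, from 0 to 0.0854, set as the call begins (left out, the last holds). The fingers move at their own pace and stop on an object; "force" is the grip in N (left out, the last holds). Time passes only in rows, so rows that repeat a pose let the fingers close. It gives the time, the measured TCP pose, the force and the opening at its end, in the units of the state.
- sense(): the state, without advancing time (a new reading comes with each control period).
- snapshot(name): name is "scene" or "top" or "wrist"; returns the picture (384x512x3 uint8, red, green, blue); there is no depth.
- camera_model(name): a dict with "fx", "fy", "cx", "cy" (pixels), "camera_from_world" (4x4, takes a point from world to camera coordinates). Camera axes: x right, y up, looking along -z (the intrinsics and any distortion apply to the point x, -y, -z); pixel columns grow to the right and rows downward; lengths in m; the calibration is good to about 2 mm. A picture is of the moment at which its call begins: read the wrist's pose just before it. camera_model takes no time and is no camera call; for the wrist camera it gives the pose at the moment of the call.
- sign_off(): hands the job in, once; it reports no verdict.
The state is a dict: "t": time; "q": joint angles; "qd": joint speeds; "tau": joint torques, N m; "tcp_pos": TCP position; "tool_rot": TCP orientation; "force": force on the tool from outside, world axes, zero at the start; "ft_torque": the same for the moment, N m; "finger_gap": opening from 0.0 (shut) to 1.0 (fully open).
Only numpy, scipy, OpenCV 4.12 (cv2) and the standard library are available. Lean on these libraries where they do the work, as an engineer would, in place of code of your own. Each camera call takes 0.05 s, during which the arm holds its last target.

## Working session

There is one attempt and no reset: what is moved stays moved. The work goes in short steps, Python scripts to look and compute and a tool call to move; the robot and the scene stay as the last step left them, time stands still between calls to the robot, and variables do not carry over. Pictures are saved under pics/ and viewed, and the job is handed in when it is done.

Besides the shell and the picture viewer there is one more tool, called after "Call:" by a JSON object that holds its "name" and its "arguments". play_rows: Moves the arm, as the interface text tells. Its arguments: {"type":"object","properties":{"deltas":{"type":"array"},"gripper":{"type":"number"},"force":{"type":"number"}},"required":["deltas"]}

```bash
mkdir -p pics; python3 - <<'E'
from station import *
import cv2
print(sense(), grip_depth() if callable(grip_depth) else grip_depth)
for n in("top","scene"):
    im=snapshot(n); cv2.imwrite(f"pics/{n}0.png",cv2.cvtColor(im,cv2.COLOR_RGB2BGR)); print(n,camera_model(n))
E
```

```text
{'t': 0.0, 'q': array([ 1.06847447e+00,  5.28440636e-01,  1.43390470e+00,  3.64722940e-05,
        1.18140418e+00, -1.78522771e-01]), 'qd': array([ 0.00147803,  0.00044459, -0.00090967,  0.00087537,  0.00126549,
        0.00110879]), 'tau': array([-2.27277422e-03, -4.42346656e+01, -1.78021163e+01, -2.04105004e-04,
        8.51706311e-03,  2.99641464e-06]), 'tcp_pos': array([0.19848228, 0.5918915 , 0.23034855]), 'tool_rot': array([ 0.69857348, -0.11425143,  0.11371973, -0.69714383]), 'force': array([ 0.26224197,  0.04435863, -0.17519871]), 'ft_torque': array([-0.02995077, -0.01130476, -0.01322024]), 'finger_gap': 0.9995542612018473} 0.0187
top {'fx': 434.70429638325163, 'fy': 434.70429638325163, 'cx': 259.53463841515855, 'cy': 190.5329847506525, 'camera_from_world': array([[-0.01010652, -0.99969026, -0.02274301, -0.00702897],
       [ 0.98597561, -0.0137517 ,  0.16632195, -0.55832907],
       [-0.16658318, -0.02074312,  0.98580919, -1.53520002],
       [ 0.        ,  0.        ,  0.        ,  1.        ]])}
scene {'fx': 388.25823161709206, 'fy': 388.25823161709206, 'cx': 256.7661752113983, 'cy': 185.04908359230004, 'camera_from_world': array([[ 0.53174759,  0.84681317, -0.01232667, -0.26519083],
       [-0.58631954,  0.37859819,  0.71616535,  0.27568614],
       [ 0.61112511, -0.37359183,  0.69782179, -1.64917769],
       [ 0.        ,  0.        ,  0.        ,  1.        ]])}
```

View pics/top0.png

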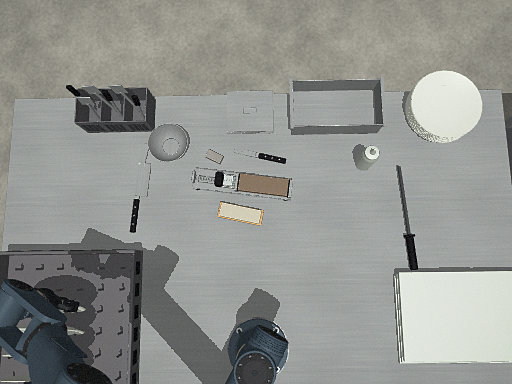

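View pics/scene0.png

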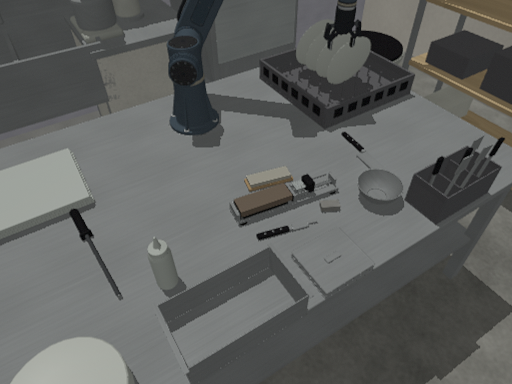

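```bash
python3 - <<'E'
import cv2
a=cv2.imread("pics/top0.png")
cv2.imwrite("pics/top0c.png",cv2.resize(a[110:250,150:340],None,fx=4,fy=4,interpolation=cv2.INTER_CUBIC))
a=cv2.imread("pics/scene0.png")
cv2.imwrite("pics/scene0c.png",cv2.resize(a[130:270,180:370],None,fx=4,fy=4,interpolation=cv2.INTER_CUBIC))
E
```

```text
(no output)
```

View pics/top0c.png

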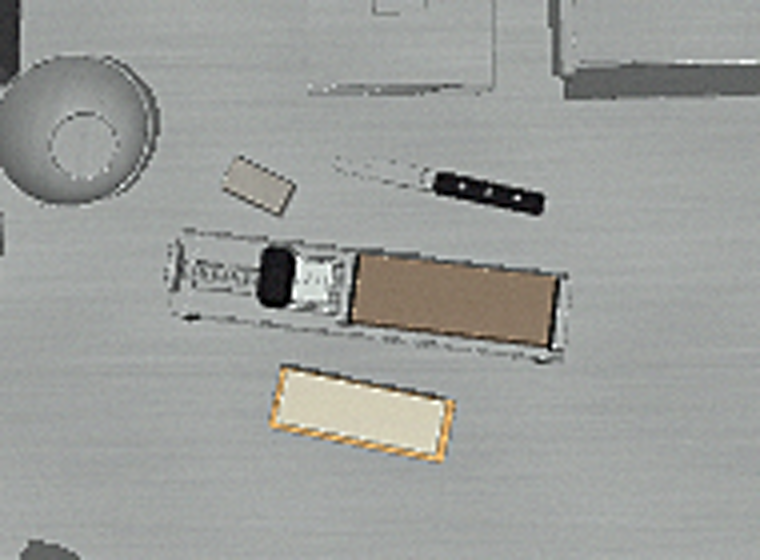

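View pics/scene0c.png

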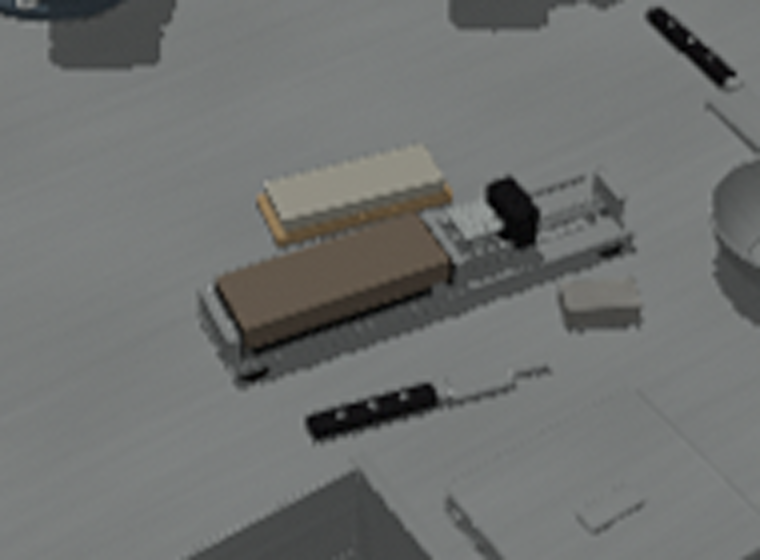

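The top view shows the holder with stone corners in the crop at about (354,254), (349,321), (559,276), (552,346). The black block spans (257–296, 246–308), with the tab between it and the jaw plate.

```bash
cat > h.py <<'E'
from station import *
import numpy as np, cv2
from scipy.spatial.transform import Rotation as R
def ray(m,u,v,z):
    T=m["camera_from_world"]; Rm=T[:3,:3]; c=-Rm.T@T[:3,3]
    d=Rm.T@np.array([(u-m["cx"])/m["fx"],-(v-m["cy"])/m["fy"],-1.])
    return c+d*(z-c[2])/d[2]
def proj(m,p):
    q=m["camera_from_world"]@np.append(p,1); return np.array([m["cx"]-m["fx"]*q[0]/q[2],m["cy"]+m["fy"]*q[1]/q[2]])
E
python3 - <<'E'
from h import *
def C(n,ox,oy,pts,z):
    m=camera_model(n); return np.array([ray(m,(a+.5)/4-.5+ox,(b+.5)/4-.5+oy,z) for a,b in pts])
s=C("top",150,110,[(354,254),(349,321),(559,276),(552,346)],.053); print(s)
L=(s[0]+s[1])/2;Rr=(s[2]+s[3])/2; print("len",np.linalg.norm(L-Rr),np.linalg.norm(s[0]-s[1]),np.linalg.norm(s[2]-s[3]))
d=(L-Rr)/np.linalg.norm(L-Rr);print("top dir",d,"end",L,"tab",L+d*.0385, "ctr",(L+Rr)/2)
h=C("top",150,110,[(276,277),(296,277)],.068);print("hood top ctr/face",h)
s=C("scene",180,130,[(432,219),(452,265),(217,275),(243,331)],.053);print(s)
L=(s[0]+s[1])/2;Rr=(s[2]+s[3])/2; print("len",np.linalg.norm(L-Rr),np.linalg.norm(s[0]-s[1]),np.linalg.norm(s[2]-s[3]))
d=(L-Rr)/np.linalg.norm(L-Rr);print("dir",d,"end",L,"tab",L+d*.0385, "ctr",(L+Rr)/2)
st=sense(); print(R.from_quat(st["tool_rot"]).as_matrix().round(3))
E
```

```text
[[ 0.62271592  0.06370292  0.053     ]
 [ 0.56070587  0.06836399  0.053     ]
 [ 0.59952204 -0.12280975  0.053     ]
 [ 0.53524458 -0.11511439  0.053     ]]
len 0.18658825275146226 0.06218498783796525 0.06473647517711117
top dir [0.13038113 0.99146395 0.        ] end [0.59171089 0.06603346 0.053     ] tab [0.59673057 0.10420482 0.053     ] ctr [ 0.5795471  -0.02646431  0.053     ]
hood top ctr/face [[0.5993827  0.13323243 0.068     ]
 [0.59911878 0.11512766 0.068     ]]
[[ 0.57758897  0.07195408  0.053     ]
 [ 0.62959224  0.05468796  0.053     ]
 [ 0.53685242 -0.109727    0.053     ]
 [ 0.59983401 -0.12254178  0.053     ]]
len 0.18288417237202068 0.054794690496582234 0.064272075242497
dir [1.92730664e-01 9.81251696e-01 6.07063482e-16] end [0.6035906  0.06332102 0.053     ] tab [0.61101074 0.10109921 0.053     ] ctr [ 0.58596691 -0.02640669  0.053     ]
[[ 0.948 -0.001  0.318]
 [-0.318 -0.002  0.948]
 [-0.    -1.    -0.002]]
```

Call:
{"name": "play_rows", "arguments": {"deltas": [[0.03,0.0,-0.019,0,0.11,0],[0.07,0.0,-0.045,0,0.23,0],[0.11,0,-0.07,0,0.35,0],[0.15,0,-0.096,0,0.47,0],[0.19,0,-0.121,0,0.58,0],[0.23,0,-0.147,0,0.7,0],[0.27,0,-0.172,0,0.82,0],[0.31,0,-0.198,0,0.93,0],[0.35,0,-0.223,0,1.05,0],[0.39,0,-0.249,0,1.17,0],[0.42,0,-0.268,0,1.29,0],[0.44,0,-0.281,0,1.4,0]], "gripper": 0}}

```text
t: 1.3
tcp_pos: [0.5281, 0.1837, 0.231]
tool_rot: [0.458, -0.538, 0.539, -0.458]
force: [-0.3, 0.1, -0.4]
finger_gap: 0.001
```

```bash
python3 - <<'E'
from h import *
st=sense(); M=R.from_quat(st["tool_rot"]).as_matrix(); print(st["t"],st["q"],st["tcp_pos"],M.round(3),st["finger_gap"])
m=camera_model("wrist"); im=snapshot("wrist"); cv2.imwrite("pics/w1.png",im[:,:,::-1]); print(m)
print("to view", M.T@(np.array([.595,.10,.2])-st["tcp_pos"]))
E
```

```text
1.3 [ 1.35045675e-01  4.39342922e-01  1.60005518e+00 -4.66479915e-04
  1.10216078e+00  2.95491426e-01] [0.52813791 0.18365481 0.23095127] [[-0.16   0.     0.987]
 [-0.987 -0.    -0.16 ]
 [ 0.    -1.     0.   ]] 0.000593144135098121
{'fx': 328.72380813829614, 'fy': 328.72380813829614, 'cx': 251.70558951772534, 'cy': 184.73573513040722, 'camera_from_world': array([[ 9.87155628e-01, -1.59761337e-01, -2.83642703e-04,
        -4.93653988e-01],
       [ 1.53090205e-01,  9.46439820e-01, -2.84279891e-01,
        -2.18025810e-01],
       [ 4.56853863e-02,  2.80585071e-01,  9.58741291e-01,
        -4.55551185e-01],
       [ 0.00000000e+00,  0.00000000e+00,  0.00000000e+00,
         1.00000000e+00]])}
to view [0.07190328 0.03099138 0.07934797]
```

View pics/w1.png

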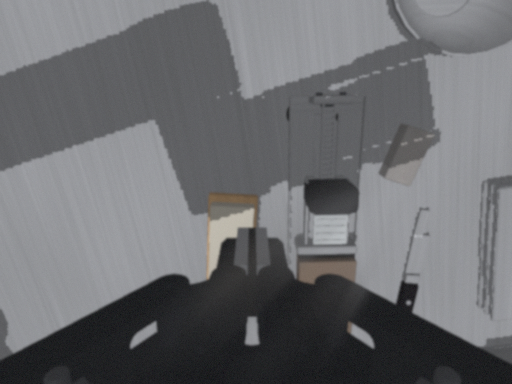

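The wrist view shows the holder almost upright in the picture: tab at about (330,228), black block at (331,197), end stop at (327,99). I'll enlarge it for measuring.

```bash
python3 - <<'E'
import cv2
a=cv2.imread("pics/w1.png")
cv2.imwrite("pics/w1c.png",cv2.resize(a[85:300,260:390],None,fx=4,fy=4,interpolation=cv2.INTER_CUBIC)[:860])
cv2.imwrite("pics/w1d.png",cv2.resize(a[170:290,270:390],None,fx=5,fy=5,interpolation=cv2.INTER_CUBIC))
E
```

```text
(no output)
```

View pics/w1d.png

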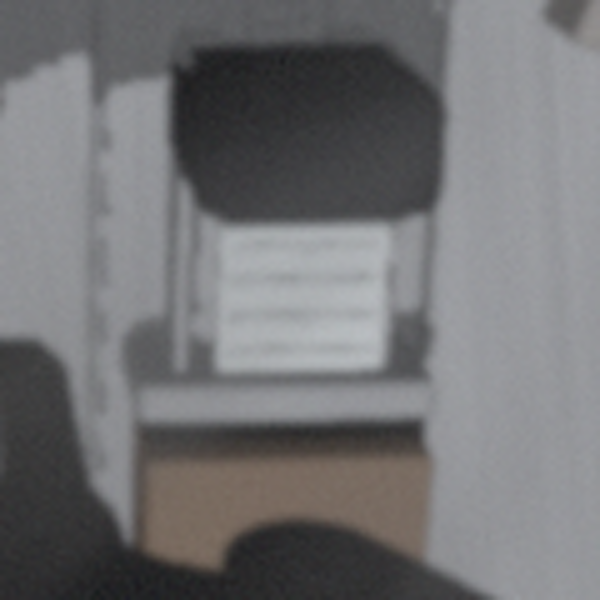

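```bash
python3 - <<'E'
from h import *
m=camera_model("wrist")
f=lambda a,b,z,s=5,ox=270,oy=170: ray(m,(a+.5)/s-.5+ox,(b+.5)/s-.5+oy,z)
c=np.array([f(a,b,.056) for a,b in[(217,225),(388,225),(214,371),(386,371)]]);print(c,c.mean(0))
print("len",np.linalg.norm(c[0]-c[2]),np.linalg.norm(c[1]-c[3]),"wid",np.linalg.norm(c[0]-c[1]),np.linalg.norm(c[2]-c[3]))
w=c[1]-c[0]+c[3]-c[2]; print("angle of width",np.degrees(np.arctan2(w[1],w[0])))
p=[f(140,383,.046),f(430,378,.046),f(136,420,.046),f(430,416,.046)];print("plate",p)
st=sense();M=R.from_quat(st["tool_rot"]).as_matrix()
e=ray(m,327,97,.044);print("endstop",e, "dir from tab",np.degrees(np.arctan2(*(e-c.mean(0))[[1,0]])), np.linalg.norm((e-c.mean(0))[:2]), "tool x ang",np.degrees(np.arctan2(-M[1,0],-M[0,0])))
print("tab rel tool",M.T@(c.mean(0)-st["tcp_pos"]))
E
```

```text
[[0.58672658 0.11712153 0.056     ]
 [0.62183928 0.11124214 0.056     ]
 [0.58236028 0.08390393 0.056     ]
 [0.61866535 0.07781395 0.056     ]] [0.60239787 0.09752039 0.056     ]
len 0.03350333012583349 0.03357853125282645 wid 0.03560152635146135 0.03681230952316502
angle of width -9.51414653381609
plate [array([0.56710151, 0.0783814 , 0.046     ]), array([0.6304681 , 0.06898809, 0.046     ]), array([0.565088  , 0.06949077, 0.046     ]), array([0.62976838, 0.05963879, 0.046     ])]
endstop [0.61545896 0.23184058 0.044     ] dir from tab 84.44610840915534 0.13495372167760622 tool x ang 80.56924984561971
tab rel tool [0.07081154 0.17544007 0.08402539]
```

View pics/w1c.png

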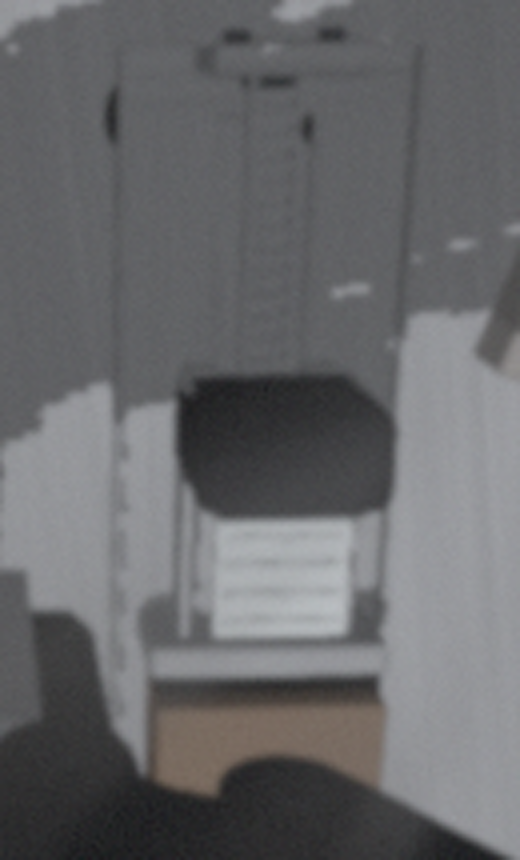

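```bash
python3 - <<'E'
from h import *
T=np.array([[ 9.87155628e-01, -1.59761337e-01, -2.83642703e-04,-4.93653988e-01],[ 1.53090205e-01,  9.46439820e-01, -2.84279891e-01,-2.18025810e-01],[ 4.56853863e-02,  2.80585071e-01,  9.58741291e-01,-4.55551185e-01],[0,0,0,1]])
m=dict(fx=328.7238,fy=328.7238,cx=251.7056,cy=184.7357,camera_from_world=T)
f=lambda a,b,z,s=4,ox=260,oy=85: ray(m,(a+.5)/s-.5+ox,(b+.5)/s-.5+oy,z)
for P,Q,z in[((240,370),(246,90),.0255),((299,370),(311,90),.0255),((125,560),(117,100),.01),((398,330),(416,60),.01)]:
    p,q=f(*P,z),f(*Q,z); print(p,q,np.degrees(np.arctan2(*(q-p)[[1,0]])))
E
```

```text
[0.60002622 0.14981401 0.0255    ] [0.60920001 0.22437739 0.0255    ] 82.98594710325865
[0.61604445 0.14722289 0.0255    ] [0.62580577 0.22169018 0.0255    ] 82.5321399672603
[0.56255517 0.09179134 0.01      ] [0.57744685 0.22595432 0.01      ] 83.66627235363218
[0.64822705 0.14970432 0.01      ] [0.65806747 0.2235399  0.01      ] 82.4086514321777
```

Call:
{"name": "play_rows", "arguments": {"deltas": [[0.015,0.01,0.018,0,-0.01,0],[0.034,0.03,0.044,0,-0.02,0],[0.055,0.06,0.07,0,-0.03,0],[0.068,0.09,0.087,0,-0.03,0],[0.068,0.12,0.087,0,-0.03,0],[0.068,0.141,0.087,0,-0.03,0],[0.068,0.141,0.087,0,-0.03,0]]}}

```text
t: 2.05
tcp_pos: [0.599, 0.1057, 0.0866]
tool_rot: [-0.471, 0.532, -0.528, 0.466]
force: [-1.5, -1.0, 0.2]
finger_gap: -0.001
```

```bash
python3 - <<'E'
from h import *
st=sense(); M=R.from_quat(st["tool_rot"]).as_matrix(); print(st["t"],st["tcp_pos"],M.round(3),st["force"])
im=snapshot("wrist"); cv2.imwrite("pics/w2.png",im[:,:,::-1])
im=snapshot("scene"); cv2.imwrite("pics/s2.png",cv2.resize(im[150:230,240:350,::-1],None,fx=6,fy=6,interpolation=cv2.INTER_CUBIC))
E
```

```text
2.05 [0.59904692 0.10569793 0.08661199] [[-0.122 -0.009  0.992]
 [-0.992  0.    -0.122]
 [ 0.001 -1.    -0.009]] [-1.54397525 -1.01014954  0.20688131]
```

View pics/w2.png

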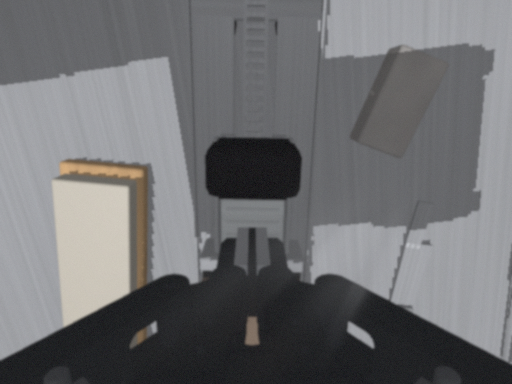

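View pics/s2.png

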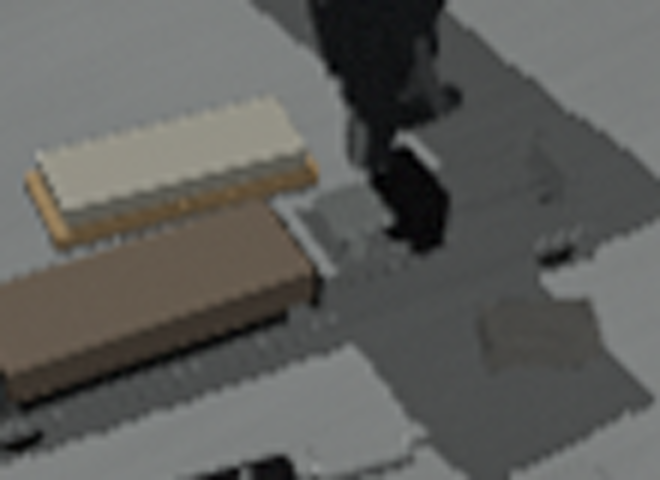

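The wrist view shows the closed fingertips centred sideways on the tab (about (252,235)), with the block face edge at row ~198. I'll let the arm settle and recheck.

Call:
{"name": "play_rows", "arguments": {"deltas": [[0,0,0,0,0,0],[0,0,0,0,0,0]]}}

```text
t: 2.35
tcp_pos: [0.6031, 0.106, 0.092]
tool_rot: [0.468, -0.529, 0.53, -0.469]
force: [-0.3, 0.3, 0.1]
finger_gap: -0.001
```

```bash
python3 - <<'E'
from h import *
st=sense(); M=R.from_quat(st["tool_rot"]).as_matrix(); print(st["t"],st["tcp_pos"],M.round(3),st["force"])
m=camera_model("wrist"); im=snapshot("wrist"); cv2.imwrite("pics/w3.png",cv2.resize(im[120:270,190:320,::-1],None,fx=4,fy=4,interpolation=cv2.INTER_CUBIC))
import json; m["camera_from_world"]=m["camera_from_world"].tolist(); json.dump(m,open("m3.json","w"))
b=np.array([.134,.991,0])
t=np.array([.6024,.0975,.056])
print(proj(camera_model("wrist"),t), proj(camera_model("wrist"),t+.017*b),"tipfront",proj(camera_model("wrist"),st["tcp_pos"]+.011*b))
E
```

```text
2.35 [0.60313982 0.10596898 0.0919726 ] [[-0.122  0.003  0.993]
 [-0.993 -0.    -0.122]
 [-0.    -1.     0.003]] [-0.28414737  0.28453497  0.12222198]
[249.36365532 230.01975114] [249.64800679 203.02265808] tipfront [248.57209313 223.70751958]
```

View pics/w3.png

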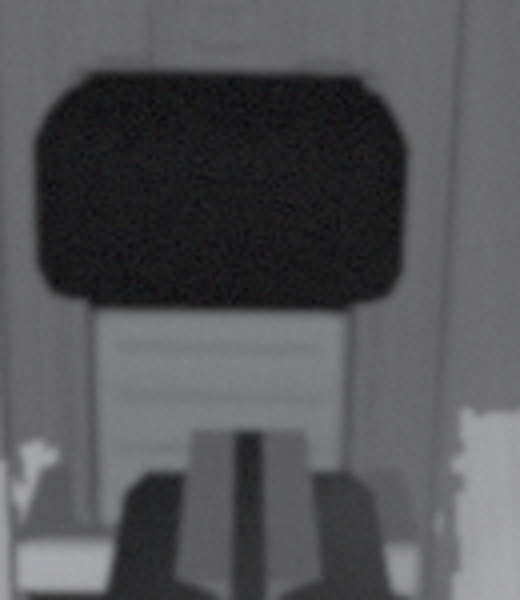

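```bash
python3 - <<'E'
from h import *
import json
m=json.load(open("m3.json"));T=np.array(m["camera_from_world"]);m["camera_from_world"]=T
T1=np.array([[ 9.87155628e-01, -1.59761337e-01, -2.83642703e-04,-4.93653988e-01],[ 1.53090205e-01,  9.46439820e-01, -2.84279891e-01,-2.18025810e-01],[ 4.56853863e-02,  2.80585071e-01,  9.58741291e-01,-4.55551185e-01],[0,0,0,1]])
for t,p in((T1,[.52813791,.18365481,.23095]),(T,[.60314,.10597,.09197])):
    c=-t[:3,:3].T@t[:3,3]; print(c,c-p,t[:3,:3].round(3))
T=m["camera_from_world"]
st=sense();print(st["tcp_pos"])
f=lambda a,b,z,s=4,ox=190,oy=120: ray(m,(a+.5)/s-.5+ox,(b+.5)/s-.5+oy,z)
print("tab far edge",f(97,310,.056),f(349,310,.056),"hood wide",f(37,150,.068),f(407,150,.068),"hood lower edge",f(100,300,.068),f(350,300,.068), "hood back",f(90,72,.068),f(360,72,.068))
E
```

```text
[0.54150296 0.25530235 0.37463536] [0.01336505 0.07164754 0.14368536] [[ 0.987 -0.16  -0.   ]
 [ 0.153  0.946 -0.284]
 [ 0.046  0.281  0.959]]
[0.61337538 0.17797022 0.23569898] [0.01023538 0.07200022 0.14372898] [[ 0.992 -0.122  0.003]
 [ 0.118  0.952 -0.284]
 [ 0.032  0.282  0.959]]
[0.60301794 0.10593204 0.09188543]
tab far edge [0.58479648 0.12047138 0.056     ] [0.6208344  0.11599864 0.056     ] hood wide [0.58236871 0.14690426 0.068     ] [0.6300165  0.14100708 0.068     ] hood lower edge [0.58732299 0.12565987 0.068     ] [0.62061211 0.12152903 0.068     ] hood back [0.59077047 0.15606491 0.068     ] [0.62495654 0.15183931 0.068     ]
```

Call:
{"name": "play_rows", "arguments": {"deltas": [[0,0.012,0,0,0,0],[0,0.026,0,0,0,0],[0,0.034,0,0,0,0],[0,0.037,0,0,0,0],[0,0.039,0,0,0,0],[0,0.041,0,0,0,0],[0,0.041,0,0,0,0]]}}

```text
t: 3.1
tcp_pos: [0.6013, 0.1057, 0.0501]
tool_rot: [-0.469, 0.53, -0.529, 0.468]
force: [-3.5, -0.2, 8.2]
finger_gap: 0.001
```

Call:
{"name": "play_rows", "arguments": {"deltas": [[0,0.001,0,0,0,0],[0,0.001,0,0,0,0],[0,0.001,0,0,0,0]]}}

```text
t: 3.4
tcp_pos: [0.6013, 0.1057, 0.05]
tool_rot: [-0.469, 0.53, -0.529, 0.468]
force: [-4.3, 0.3, 13.3]
finger_gap: 0.002
```

```bash
python3 - <<'E'
from h import *
st=sense(); M=R.from_quat(st["tool_rot"]).as_matrix(); print(st["t"],st["tcp_pos"],M.round(3),st["force"])
im=snapshot("wrist"); cv2.imwrite("pics/w4.png",im[:,:,::-1])
im=snapshot("scene"); cv2.imwrite("pics/s4.png",cv2.resize(im[150:230,240:350,::-1],None,fx=6,fy=6,interpolation=cv2.INTER_CUBIC))
b=np.array([.134,.991,0]); print("80+ mm along bar in tool",M.T@(b*.08))
E
```

```text
3.4 [0.60134547 0.10573064 0.0499788 ] [[-0.122 -0.002  0.992]
 [-0.992 -0.    -0.122]
 [ 0.    -1.    -0.002]] [-4.25192667  0.33681815 13.33090223]
80+ mm along bar in tool [-7.99959820e-02 -2.58326211e-05  9.37546473e-04]
```

View pics/w4.png

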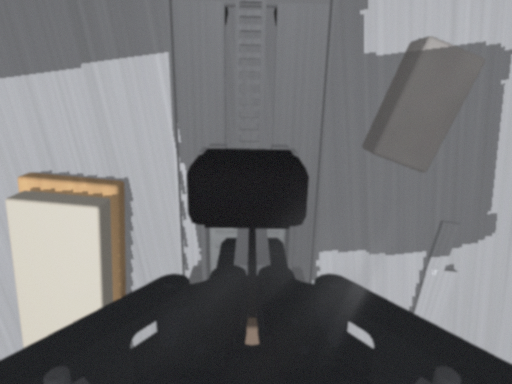

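View pics/s4.png

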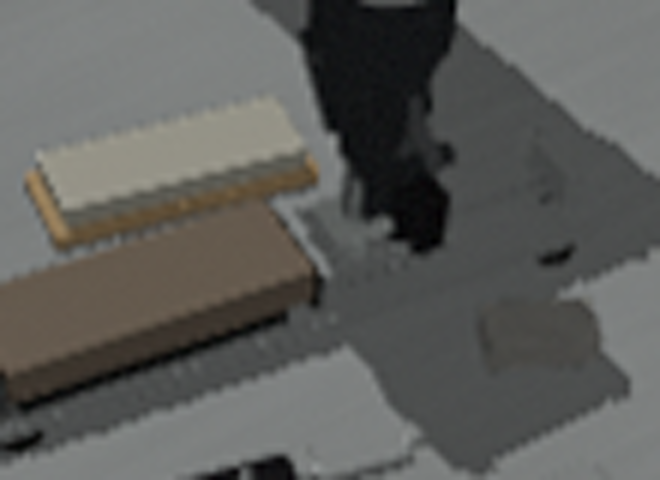

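The tab is bottomed (z 0.050, 13 N) and the jaw is still at the stone. Pushing now.

Call:
{"name": "play_rows", "arguments": {"deltas": [[-0.003,0,0,0,0,0],[-0.006,0,0,0,0,0],[-0.009,0,0,0,0,0],[-0.013,0,0,0,0,0],[-0.018,0,0,0,0,0],[-0.023,0,0,0,0,0],[-0.028,0,0,0,0,0],[-0.033,0,0,0,0,0],[-0.038,0,0,0,0,0],[-0.043,0,0,0,0,0],[-0.048,0,0,0,0,0],[-0.05,0,0,0,0,0]]}}

```text
t: 4.7
tcp_pos: [0.6082, 0.1551, 0.05]
tool_rot: [0.469, -0.529, 0.53, -0.468]
force: [-2.2, -2.7, 12.7]
finger_gap: -0.006
```

```bash
python3 - <<'E'
from h import *
st=sense(); print(st["t"],st["tcp_pos"],st["force"])
im=snapshot("wrist"); cv2.imwrite("pics/w5.png",im[:,:,::-1])
im=snapshot("scene"); cv2.imwrite("pics/s5.png",cv2.resize(im[150:230,240:350,::-1],None,fx=6,fy=6,interpolation=cv2.INTER_CUBIC))
E
```

```text
4.7 [0.60819151 0.15514081 0.05001568] [-2.19074661 -2.73964863 12.74268673]
```

View pics/w5.png

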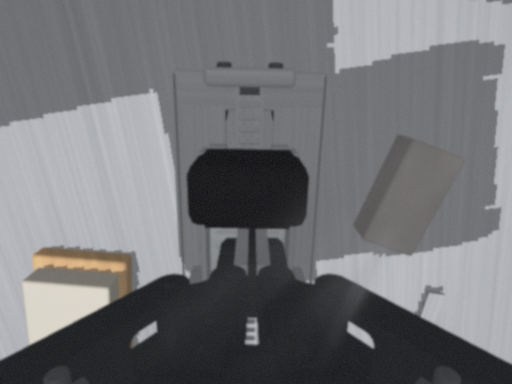

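View pics/s5.png

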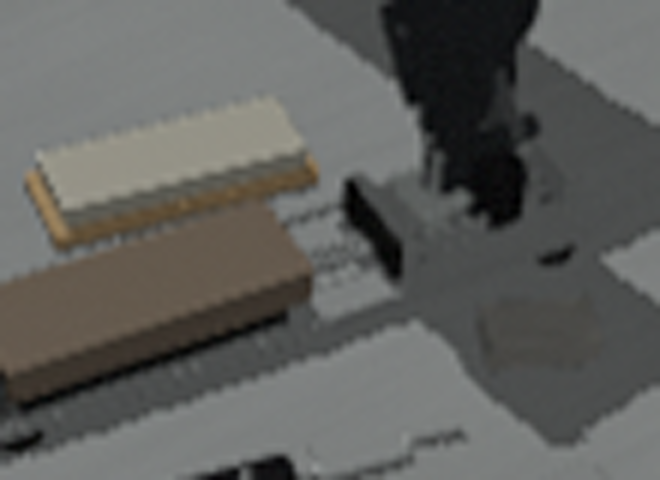

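The jaw has moved about 50 mm with the fingers, the stone has stayed put, and the end stop is ahead. Continuing to the stop.

Call:
{"name": "play_rows", "arguments": {"deltas": [[-0.004,0,0,0,0,0],[-0.008,0,0,0,0,0],[-0.012,0,0,0,0,0],[-0.016,0,0,0,0,0],[-0.02,0,0,0,0,0],[-0.023,0,0,0,0,0],[-0.026,0,0,0,0,0],[-0.028,0,0,0,0,0],[-0.029,0,0,0,0,0],[-0.03,0,0,0,0,0],[-0.03,0,0,0,0,0]]}}

```text
t: 5.9
tcp_pos: [0.6122, 0.1845, 0.05]
tool_rot: [0.469, -0.529, 0.53, -0.468]
force: [-2.7, -2.0, 11.2]
finger_gap: -0.0
```

Call:
{"name": "play_rows", "arguments": {"deltas": [[-0.001,0,0,0,0,0],[-0.002,0,0,0,0,0],[-0.003,0,0,0,0,0],[-0.004,0,0,0,0,0],[-0.004,0,0,0,0,0]]}}

```text
t: 6.4
tcp_pos: [0.6128, 0.1866, 0.05]
tool_rot: [0.47, -0.528, 0.531, -0.468]
force: [-2.6, -7.3, 11.5]
finger_gap: -0.002
```

```bash
python3 - <<'E'
from h import *
st=sense(); print(st["t"],st["tcp_pos"],st["force"])
im=snapshot("wrist"); cv2.imwrite("pics/w6.png",im[:,:,::-1])
E
```

```text
6.4 [0.6127595  0.18655413 0.04999335] [-2.55945988 -7.30028759 11.54607302]
```

View pics/w6.png

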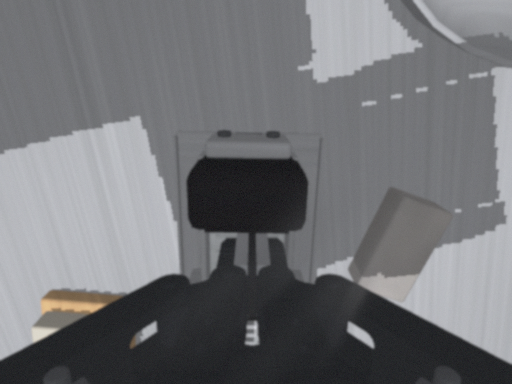

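Call:
{"name": "play_rows", "arguments": {"deltas": [[-0.001,0,0,0,0,0],[-0.002,0,0,0,0,0],[-0.003,0,0,0,0,0],[-0.003,0,0,0,0,0]]}}

```text
t: 6.85
tcp_pos: [0.6134, 0.1892, 0.05]
tool_rot: [0.47, -0.528, 0.531, -0.468]
force: [-2.3, -8.5, 11.5]
finger_gap: 0.004
```

Call:
{"name": "play_rows", "arguments": {"deltas": [[-0.001,0,0,0,0,0],[-0.002,0,0,0,0,0],[-0.003,0,0,0,0,0],[-0.004,0,0,0,0,0],[-0.004,0,0,0,0,0]]}}

```text
t: 7.35
tcp_pos: [0.6134, 0.1893, 0.05]
tool_rot: [0.472, -0.527, 0.531, -0.466]
force: [-2.5, -20.0, 13.4]
finger_gap: 0.006
```

```bash
python3 - <<'E'
from h import *
st=sense(); print(st["t"],st["tcp_pos"],st["force"])
im=snapshot("wrist"); cv2.imwrite("pics/w7.png",im[:,:,::-1])
E
```

```text
7.35 [0.61340827 0.18931412 0.04999448] [ -2.51748015 -19.95500938  13.36042627]
```

View pics/w7.png

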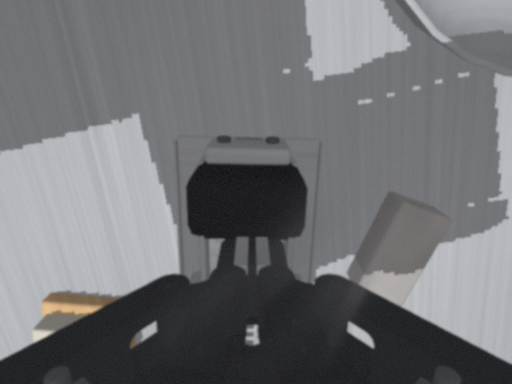

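The jaw is solid against the stop: 20 N with no motion, and the image shows the block's back touching the end stop. I'll unload the sideways push, then lift straight up.

Call:
{"name": "play_rows", "arguments": {"deltas": [[0.002,0,0,0,0,0],[0.003,0,0,0,0,0],[0.003,-0.004,0,0,0,0],[0.003,-0.01,0,0,0,0],[0.003,-0.02,0,0,0,0],[0.003,-0.05,0,0,0,0],[0.003,-0.09,0,0,0,0],[0.003,-0.12,0,0,0,0],[0.003,-0.12,0,0,0,0],[0.003,-0.12,0,0,0,0]]}}

```text
t: 8.4
tcp_pos: [0.6131, 0.193, 0.1687]
tool_rot: [0.468, -0.53, 0.53, -0.469]
force: [0.1, 0.5, -0.7]
finger_gap: -0.0
```

```bash
python3 - <<'E'
from h import *
st=sense(); print(st["t"],st["tcp_pos"],st["force"])
im=snapshot("wrist"); cv2.imwrite("pics/w8.png",im[:,:,::-1])
im=snapshot("scene"); cv2.imwrite("pics/s8.png",im[:,:,::-1]); cv2.imwrite("pics/s8c.png",cv2.resize(im[150:230,240:350,::-1],None,fx=6,fy=6,interpolation=cv2.INTER_CUBIC))
E
```

```text
8.4 [0.61308324 0.19297046 0.16869275] [ 0.11604647  0.48950748 -0.74724988]
```

View pics/w8.png

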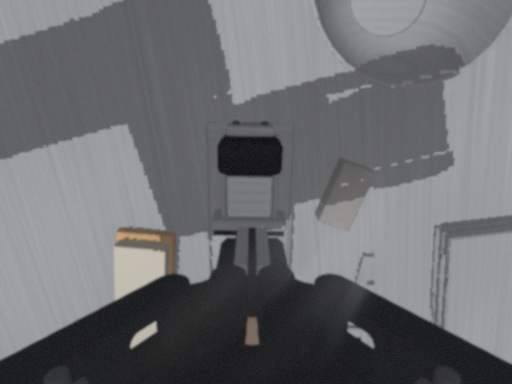

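View pics/s8c.png

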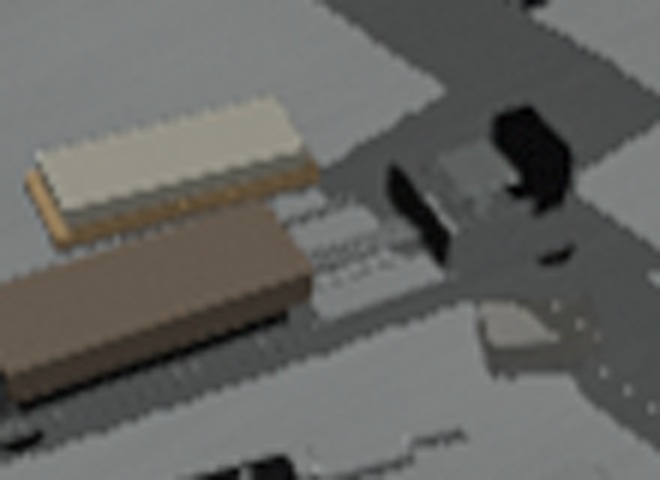

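View pics/s8.png

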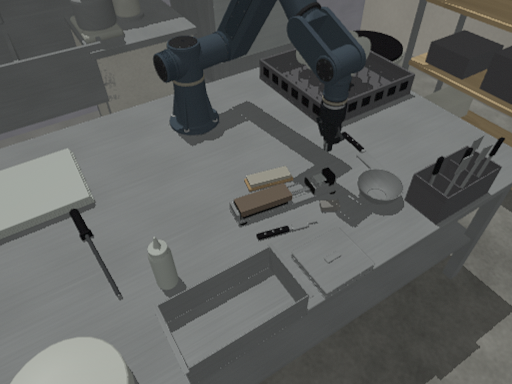

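```bash
python3 - <<'E'
from h import *
st=sense();print(st["t"],st["qd"].round(4),st["force"])
m=camera_model("wrist")
a=cv2.imread("pics/w8.png")
cv2.imwrite("pics/w8c.png",cv2.resize(a[110:240,190:310],None,fx=5,fy=5,interpolation=cv2.INTER_CUBIC)[:600])
for z in(.056,.050):
  p,q=ray(m,228,178,z),ray(m,272,178,z); print(z,p,q,np.linalg.norm(p-q))
E
```

```text
8.5 [0.0004 0.0118 0.0046 0.0002 0.0005 0.0005] [-0.18308849  0.03199153  0.04615218]
0.056 [0.59456476 0.19790303 0.056     ] [0.62960879 0.19359648 0.056     ] 0.03530765479819365
0.05 [0.5938955  0.19632403 0.05      ] [0.62976606 0.1919159  0.05      ] 0.03614040208846373
```

View pics/w8c.png

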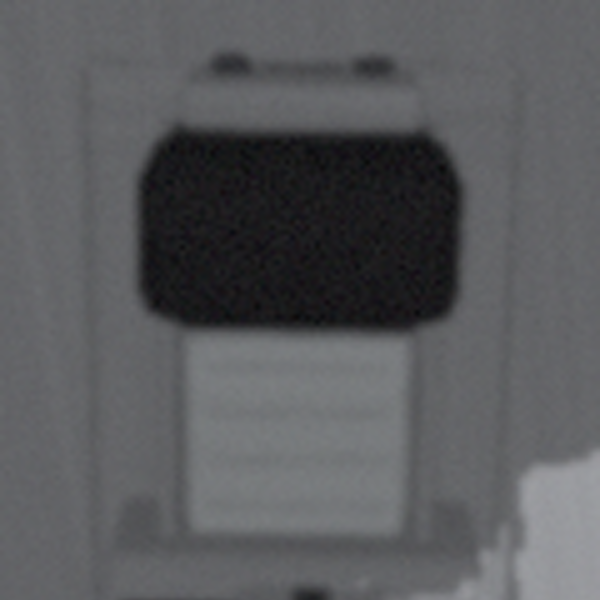

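```bash
python3 - <<'E'
from station import *
print(sign_off())
E
```

```text
the job is handed in; nothing more can be done
None
```

The jaw is back at the end stop and the whetstone is free. I pressed the release tab with the closed fingertips until it was fully down (TCP height 0.050 m, 13 N). I kept it pressed while pushing the jaw along its bar, then eased off the push and lifted straight up. I handed in at about 8.5 s, and it gave no verdict.

- **Jaw:** at the stop it took 20 N without moving. After the lift, the pictures show the push block's back against the end stop. I measured about 78 mm of travel between two views, against a nominal 80 mm and a required 74 mm; calibration is good to about 2 mm.
- **Release tab:** the measured plate width fitted both the up and the down height within error, so I could not confirm from the images that it sprang back. Nothing touches it any more.
- **Stone and other things:** the last pictures show no visible movement of the stone or of the things beside the holder. I judged this by eye and did not measure it.
- **Robot:** it stands clear about 0.17 m up, with force readings near zero.
- **Disagreement:** two early views placed the tab about 4 mm apart along the bar. I used the closer one, and the fingers landed cleanly on the tab.

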